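# Clear the cast gauge's plate, then draw its arm to 60 and hold

### The arm

A 7-joint arm with a two-finger parallel gripper is mounted at the origin on the work surface. World frame = base frame: x ahead of the robot, y to its left, z up, the work surface at z = 0. Lengths are in m, angles in rad, forces in N, time in s.
With the tool pointing down it reaches from about 0.425 to 0.875 m from the base axis. Payload 8.4 kg.
Tool frame: the origin (TCP) lies between the finger pads; the fingertips stand 14 mm ahead of it and the grasp point (between the pads) lies 5 mm behind it; z points along the fingers, y is the line along which they close (so a half turn about z gives the same grasp; the last joint's range is limited). The gripper opens to 85 mm and grips with 20 to 120 N. Pads are 22 mm wide; open, the fingers measure 114 mm over their backs; the gripper's body (76 mm by 85 mm) begins 54 mm behind the grasp point. The pads swing forward as they close: fully open they stand 13 mm farther back than shut.
Start: joints at [1.19, 0.333, 0.04, 1.465, -0.013, 1.343, -0.059], TCP at [0.181, -0.624, 0.224] pointing down, gripper open.
Joint ranges: [-2.58, 2.58], [-0.38, 2.09], [-1.3, 1.39], [0.25, 2.4], [-1.5, 4.64], [0.08, 2.09], [-2.65, 2.65]. Speed limits (rad/s): [2.22, 2.22, 2.79, 2.79, 3.14, 3.14, 3.14].

### API

Orientations are given as a unit quaternion [w, x, y, z].
In Python, from bench import env, imaging gives the robot as it stands. The module is installed in compiled form; this text tells all that it offers.
- The arm moves only by the shell command python3 -m inch 'ROWS' [OPENING] [FORCE]. ROWS is a JSON list of rows, 1 to 8 of them, each an object with the fields pos (a list: dx, dy, dz in a scale on which 1.0 is 80 cm), turn_vec (a list: a rotation vector rx, ry, rz in shares of 60 degrees (1.0 is 60 degrees)); a field left out counts as zero; each row shifts and turns the commanded pose from where the row before left it, along the tool's axes as they then stand; what a row does not reach is not made up. A row lasts 1/12 s, in which the tool goes at most 0.0417 m and 0.125 rad, less where a joint would pass 70% of its speed; a pose out of reach is approached as far as the arm can. OPENING is the opening from 0.0 (shut) to 1.0 (fully open), set as the command begins (- or left out keeps the last). The fingers move at their own pace and stop on an object; FORCE is the grip in N (left out, the last holds). Time passes only in rows, so rows that do not move let the fingers close. It prints the time, the measured TCP pose, the force, the opening and the grip force at its end. No shift or turn number may pass 1 either way. Input that does not fit is refused with a message, and nothing moves.
- env.read_state(): the state, without advancing time (a new reading comes with each control period).
- imaging.grab_frame(name): name is "side" or "top" or "wrist"; returns a dict with "color" (384x512x3 uint8, blue, green, red), "fx", "fy", "cx", "cy" (pixels), "k1" (the pictures are not rectified: a ray, as slopes to the right and down, at radius r is drawn at 1 + k1 r^2 times it, then the intrinsics apply), "rvec" (rotation vector, rad) and "tvec" (3), from world to camera coordinates, as OpenCV has them. Camera axes: x right, y down, z forward; pixel columns grow to the right and rows downward; lengths in m; the calibration is good to about 2 mm. A picture is of the moment at which its call begins. There is no depth.
- env.hand_in(): hands the job in; it is judged then, once.
Trained networks look in the newest picture that a camera, given by its name, has taken for a name from the list of things; names that differ only in an ending like _2 or _b are one class to them, and where a whole thing is asked for, a point or a joint stands for the part that bears it (a point fixed in the world has none). Each returns a list of dicts, best first, with "conf" (0 to 1); they miss things now and then, are a little off and sometimes report something else, mostly with a low value. They report only what shows in the picture. A call takes as long as a camera call.
- imaging.regions_of(camera, query): "region" (384x512 bool, what is visible of it) and "position" ([column, row] in pixels, amid what is visible of it).
- imaging.tip_of(camera, query): "position" ([column, row] in pixels: a listed point, or the origin of a listed thing).
The state is a dict: "time": time; "joints": joint angles; "dq": joint speeds; "tau": joint torques, N m; "eef_pos": TCP position; "tool_rot": TCP orientation; "ft_force": force on the tool from outside, world axes, zero at the start; "torque": the same for the moment, N m; "opening": opening from 0.0 (shut) to 1.0 (fully open); "grasp_force": force on a finger pad.
Only numpy, scipy, OpenCV 4.12 (cv2) and the standard library are available. Lean on these libraries where they do the work, as an engineer would, in place of code of your own. Each camera call takes 0.05 s, during which the arm holds its last target. There are 200 camera calls.

### The job

With the scraper block, wipe all four stone chips off the cast gauge's plate into the steel tray along its near edge, touching the chips with the block only, then set the block down on the bench, clear of plate and tray, and let go of it. Then squeeze the lock button of the gauge's sliding arm to release it, draw the arm out until its jaw stands at the 60 mm mark of the scale (the first line after the long 50 mm line), and hold it there with the button still squeezed in, so that a cast can be tried between the jaws before it is locked: finish while holding, without letting go. Leave the two casts and the bottle where they stand.

Things in the scene. Friction and masses are not known exactly. Their poses are not given: they have to be found in the camera images.
- gauge_plate: Cast gauge's fixed dark grey granite plate, 220 mm (x) by 280 mm (y), top 30 mm above the bench. Origin: centre of its underside, on the bench; z up; y lies along the gauge. The chips lie on it within x -90 to -15, y -17 to 77 mm; the plate is otherwise bare where x is below 50 mm and y above -50 mm. The gauge stands along its far side, on the line x = 72 mm.
- fixed_jaw (a point): On the bar's axis in the plane of the fixed jaw's face: 72, -90, 70 mm in the plate's frame, axes alike. Behind it (-y) an aluminium bracket, 44 mm wide (x), 88 mm high over the bench, with the fixed jaw (72 mm high) reaching 60 mm to -x. Ahead (+y) the steel bar, 16 mm wide, 14 mm high, toothed on its -x side, with black scale lines on top every 10 mm from this face, long ones at 0 and 50 mm.
- gauge_arm (a joint): Reading of the gauge (m), the gap between the jaws: 0 shut to 0.085. The arm is an aluminium sleeve, 130 mm long (y), 34 wide, 28 high (56 to 84 mm over the bench), telescoping over the bar to the plate's +y. It starts locked near 0.010, 0.020 or 0.030. Unlocked it slides with about 2 N of friction, no spring. The 60 mm mark is 0.060.
- jaw_edge (a point): On the arm: middle of the sleeve's rear (-y) upper edge, 84 mm over the bench, in the plane of the moving jaw's face. This edge is read against the scale, which it uncovers as the arm goes out. The jaw is 8 mm thick and reaches 60 mm to -x from here, down to 2 mm above the plate.
- mark_60 (a point): Fixed point above the bar at the scale's 60 mm line, at jaw_edge's height: jaw_edge stands on it when the arm is right. Axes as the plate's.
- pinch_point (a point): Where to pinch the arm: on the sleeve's axis, 70 mm over the bench, 85 mm ahead (+y) of jaw_edge, between the lock button (+x side, face 27 mm from the axis) and a fixed finger rest (-x side, face 20 mm from the axis), black ribbed pads 30 mm long (y), 20 mm high. Axes as the plate's: fingers close along x, over 47 mm, 39 mm once squeezed in.
- lock_button (a joint): How far the lock button is pressed into the sleeve (m): 0 out and locked, 0.008 fully in. Its spring takes 9 N to start, 12 N fully in; a grip of 25 to 60 N across the pads holds it in. In by 7 mm or more, it lets the arm slide freely; let out, its pawl drops into the bar's rack, with a notch (1 mm of play each way) at every 10 mm of the scale.
- scraper: Loose scraper block, about 160 g: rubber foot 24 mm thick (x), 120 mm long (y), 16 mm high; aluminium grip above, 22 mm thick, 90 mm long, up to 62 mm. Origin: centre of its underside, z up. It stands on its foot on the bench off the plate's +y end. Grip it across x, 45 mm above its underside. The foot's flat sides, 12 mm from the middle, push the chips.
- chip_tray: Fixed open steel tray, 2 mm off the plate's near (-x) edge, 70 mm (x) by 200 mm (y), walls 3 mm thick and 24 mm high, 6 mm lower than the plate. Origin: centre of its underside, axes as the plate's; it lies at x -147, y 30 mm in the plate's frame.
- chip_1: Loose chip of off-white dental stone, about 20 x 14 x 11 mm, 11 g, lying on the plate. Origin: centre of its underside.
- chip_2: Loose chip of off-white dental stone, about 20 x 14 x 11 mm, 11 g, lying on the plate. Origin: centre of its underside.
- chip_3: Loose chip of off-white dental stone, about 20 x 14 x 11 mm, 11 g, lying on the plate. Origin: centre of its underside.
- chip_4: Loose chip of off-white dental stone, about 20 x 14 x 11 mm, 11 g, lying on the plate. Origin: centre of its underside.
- cast_upper: Bystander: loose off-white stone cast of a dental arch, about 72 x 66 x 38 mm, on the bench off the plate's -y end. Origin: centre of its underside.
- cast_lower: Bystander: the second cast, tan stone, 72 x 66 x 42 mm, nearer the robot beside the first. Origin: centre of its underside.
- separator: Bystander: white bottle, 42 mm across, 105 mm high, standing off the plate's +y end on the far side of the scraper. Origin: centre of its underside.

How it is judged:
By the outcome, as a careful person would: the job done as asked, in the order asked, and still so for the second after the job is handed in, while the arm keeps its last pose, push and grip.
It also fails if it takes over 54 s, if anything falls off the work surface, if the arm or the gripper's body presses on something with over 40 N, if the wrist force passes 120 N, or if a joint passes its speed limit or range.

## Working session

There is one attempt and no reset: what is moved stays moved. The work goes in short steps, Python scripts to look and compute and a shell command to move; the robot and the scene stay as the last step left them, time stands still between calls to the robot, and variables do not carry over. Pictures are saved under pics/ and viewed, at most 12 in all, crops included, and the job is handed in when it is done.

```bash
mkdir -p pics
cat > h.py <<'E'
import numpy as np, cv2
from bench import env, imaging
def ray(f,px):
    K=np.array([[f["fx"],0,f["cx"]],[0,f["fy"],f["cy"]],[0,0,1.]])
    s=(np.array(px,float)-[f["cx"],f["cy"]])/[f["fx"],f["fy"]]
    u=s.copy()
    for _ in range(30): u=s/(1+f["k1"]*(u@u))
    R=cv2.Rodrigues(np.array(f["rvec"],float))[0]; t=np.array(f["tvec"],float).ravel()
    o=-R.T@t; d=R.T@np.append(u,1); return o,d
def at_z(f,px,z):
    o,d=ray(f,px); return o+d*(z-o[2])/d[2]
def proj(f,p):
    R=cv2.Rodrigues(np.array(f["rvec"],float))[0]; c=R@np.array(p,float)+np.array(f["tvec"],float).ravel()
    u=c[:2]/c[2]; u=u*(1+f["k1"]*(u@u)); return u*[f["fx"],f["fy"]]+[f["cx"],f["cy"]]
E
python3 - <<'E'
from h import *
np.set_printoptions(precision=4,suppress=True)
s=env.read_state();print(s)
zs=dict(gauge_plate=0,fixed_jaw=.07,jaw_edge=.084,mark_60=.084,pinch_point=.07,scraper=0,chip_tray=0,chip_1=.03,cast_upper=0,cast_lower=0,separator=0)
ims=[]
for c in("top","side"):
    f=imaging.grab_frame(c);ims.append(f["color"]);o,d=ray(f,(256,192));print(c,o,d)
    for q,z in zs.items():
        for r in imaging.tip_of(c,q)[:5]: print(c,q,round(r["conf"],2),np.round(r["position"],1),at_z(f,r["position"],z))
cv2.imwrite("pics/a.png",cv2.resize(ims[0],(800,600)));cv2.imwrite("pics/b.png",cv2.resize(ims[1],(800,600)))
E
```

```text
{'time': 0.0, 'joints': array([ 1.1898,  0.3339,  0.0399,  1.4663, -0.0134,  1.3433, -0.0585]), 'dq': array([ 0.0001,  0.0002, -0.0006, -0.0001,  0.0002,  0.0008, -0.0005]), 'tau': array([ -0.0009, -65.8545,   1.3646, -40.5562,   0.0166,   0.0125,
         0.    ]), 'eef_pos': array([ 0.1806, -0.6239,  0.2229]), 'tool_rot': array([-0.0008,  0.9901,  0.1404, -0.0002]), 'ft_force': array([-0.4021,  0.2525, -0.045 ]), 'torque': array([ 0.0222, -0.0098, -0.0101]), 'grasp_force': 0.0, 'opening': 0.9985270744568207}
top [0.4396 0.0057 0.7568] [ 0.216   0.0191 -0.9764]
top gauge_plate 0.7 [267.  212.2] [ 0.5645 -0.0038  0.    ]
top fixed_jaw 0.83 [322.  181.4] [ 0.6161 -0.1076  0.07  ]
top fixed_jaw 0.15 [269.7 213.3] [ 0.551  -0.0081  0.07  ]
top jaw_edge 0.66 [311.1 176.4] [ 0.6217 -0.0848  0.084 ]
top mark_60 0.94 [289.2 172. ] [ 0.6292 -0.0431  0.084 ]
top pinch_point 0.97 [268.2 169.3] [ 0.6375 -0.0032  0.07  ]
top pinch_point 0.56 [259.6 226.2] [0.526  0.0104 0.07  ]
top scraper 0.75 [152.6 200.7] [0.5824 0.2366 0.    ]
top chip_tray 0.69 [237.1 274.8] [0.4358 0.0532 0.    ]
top chip_
[... 762 characters left out ...]
39 -0.0543  0.084 ]
side mark_60 0.91 [220.7 162.5] [ 0.6312 -0.0467  0.084 ]
side pinch_point 0.82 [210.1 183.7] [0.6428 0.0038 0.07  ]
side scraper 0.97 [217.4 316.2] [0.581  0.2411 0.    ]
side chip_tray 0.65 [312.8 238.1] [0.4291 0.0538 0.    ]
side chip_1 0.66 [281.1 215.7] [0.4961 0.031  0.03  ]
side chip_1 0.57 [221.4 162.2] [ 0.6459 -0.1088  0.03  ]
side chip_1 0.39 [273.4 229.3] [0.5076 0.0672 0.03  ]
side chip_1 0.39 [269.9 205.8] [0.5209 0.0082 0.03  ]
side chip_1 0.37 [260.  219.9] [0.5359 0.048  0.03  ]
side cast_upper 0.84 [259.3 144. ] [ 0.5733 -0.2277  0.    ]
side cast_lower 0.81 [305.  153.3] [ 0.4552 -0.2082  0.    ]
side separator 0.63 [148.9 275. ] [0.7213 0.1844 0.    ]
```

View pics/a.png

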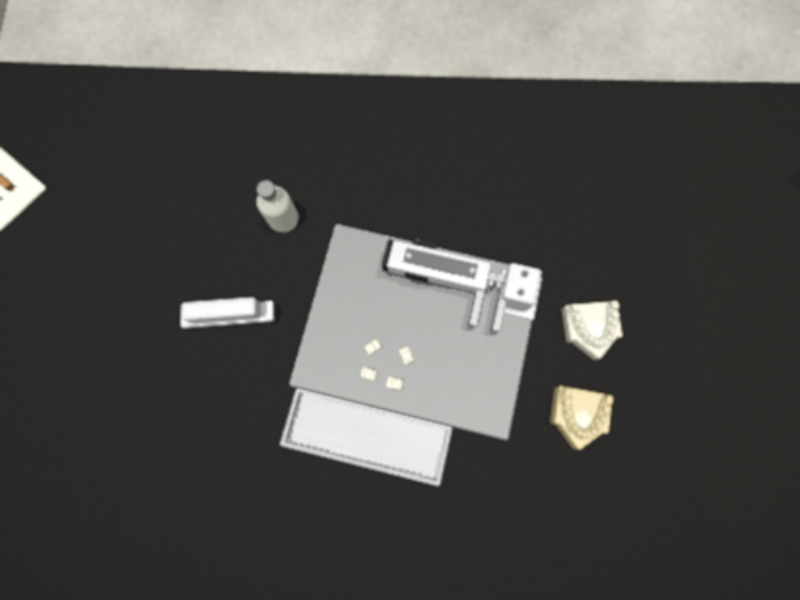

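View pics/b.png

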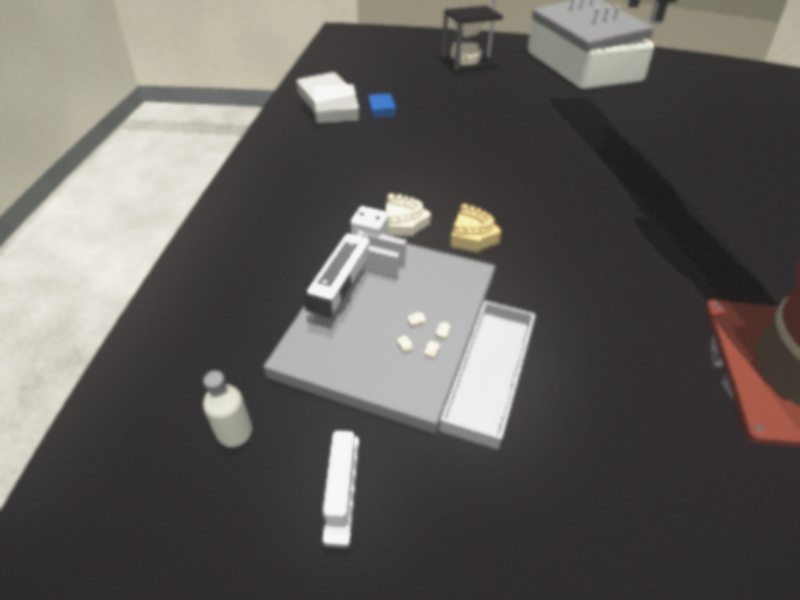

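Run:
```python
from h import *
np.set_printoptions(precision=4,suppress=True)
for c in("top","side"):
    f=imaging.grab_frame(c)
    for q,z in (("scraper",.062),("gauge_plate",.03),("chip_tray",.024),("chip_1",.041)):
        for r in imaging.regions_of(c,q)[:6]:
            m=r["region"].astype(np.uint8);cs=max(cv2.findContours(m,0,2)[0],key=len)
            P=np.array([at_z(f,p[0],z)[:2] for p in cs],np.float32)
            (cx,cy),(w,h),a=cv2.minAreaRect(P)
            print(c,q,round(r["conf"],2),np.round(r["position"]),"rect",np.round([cx,cy,w,h,a],4))
```

```text
top scraper 0.67 [146. 197.] rect [0.5721 0.2304 0.0357 0.1186 4.7064]
top gauge_plate 0.76 [272. 209.] rect [ 0.5672 -0.004   0.281   0.2247 77.9959]
top gauge_plate 0.5 [278. 170.] rect [ 0.6317 -0.0205  0.1476  0.0922 70.2271]
top gauge_plate 0.32 [235. 274.] rect [ 0.4293  0.0574  0.1997  0.0704 77.5797]
top chip_tray 0.73 [237. 277.] rect [ 0.4292  0.0575  0.2001  0.0693 77.9078]
top chip_1 0.7 [235. 277.] rect [ 0.4281  0.0566  0.1965  0.0732 77.7934]
top chip_1 0.62 [260. 227.] rect [ 0.5281  0.0106  0.0204  0.0138 23.5065]
side scraper 0.66 [275. 224.] rect [ 0.5035  0.0776  0.0241  0.0151 74.499 ]
side scraper 0.64 [219. 314.] rect [0.572  0.2616 0.0296 0.1233 5.4801]
side gauge_plate 0.89 [244. 210.] rect [ 0.5689 -0.028   0.3535  0.2444 77.2917]
side chip_tray 0.69 [312. 243.] rect [ 0.4305  0.0642  0.2186  0.0727 77.8845]
side chip_1 0.47 [276. 225.] rect [0.5039 0.0611 0.0114 0.0222 5.3902]
side chip_1 0.46 [284. 211.] rect [0.4925 0.0277 0.0098 0.0163 4.5643]
side chip_1 0.43 [260. 219.] rect [0.5366 0.0588 0.0153 0.0223 8.094 ]
```

Top view: the plate is rotated about -12° and centred near (0.566,-0.003). The four chips are at about (372,346), (406,355), (368,374) and (394,383), and the gauge is at (440,265). The scraper is at (227,313), with the bottle at (277,210) well clear of it. The side view agrees. Next I fit the scraper pose from its silhouettes.

```bash
cat >> h.py <<'E'
def sil(f,x,y,a):
    m=np.zeros((384,512),np.uint8);c,s=np.cos(a),np.sin(a)
    for w,l,z0,z1 in((.024,.12,0,.016),(.022,.09,.016,.062)):
        P=np.array([proj(f,(x+c*u*w/2-s*v*l/2,y+s*u*w/2+c*v*l/2,z)) for u in(-1,1) for v in(-1,1) for z in(z0,z1)])
        cv2.fillConvexPoly(m,cv2.convexHull(np.round(P*16).astype(np.int32)),1,shift=4)
    return m>0
def fit(masks,p0):
    from scipy.optimize import minimize
    def cost(p,ms): return sum(1-(sil(f,*p)&m).sum()/(sil(f,*p)|m).sum() for f,m in ms)
    out=[]
    for ms in [masks]+[[k] for k in masks]:
        r=minimize(cost,p0,args=(ms,),method="Nelder-Mead",options=dict(initial_simplex=np.array([p0,*(np.array(p0)+np.diag([.015,.015,.1]))])))
        out.append((r.x,r.fun))
    return out
E
python3 - <<'E'
from h import *
np.set_printoptions(precision=4,suppress=True)
M=[]
for c in("top","side"):
    f=imaging.grab_frame(c)
    for r in imaging.regions_of(c,"scraper"):
        if (r["position"][0]<190) if c=="top" else r["position"][1]>260: M.append((f,r["region"]));break
print(fit(M,[.581,.239,.08]))
s=env.read_state();print(s["time"])
E
```

```text
[(array([0.5779, 0.2434, 0.1097]), np.float64(0.3088888888888889)), (array([0.5786, 0.2455, 0.1061]), np.float64(0.15907059874888296)), (array([0.5782, 0.2418, 0.1155]), np.float64(0.13489932885906042))]
1.9
```

The manual's scale: shifts go in shares of 80 cm and turns go in shares of 60 degrees. Converting my numbers, 0.032 m / 0.8 = 0.04, -0.022 m / 0.8 = -0.0275.

```bash
python3 -m inch '[{"pos": [0.04,-0.0275,0]},{"pos": [0.04,-0.0275,0]},{"pos": [0.04,-0.0275,0]},{"pos": [0.04,-0.0275,0]},{"pos": [0.04,-0.0275,0]},{"pos": [0.04,-0.0275,0]},{"pos": [0.04,-0.0275,0]}]' 1.0
python3 -m inch '[{"pos": [0.04,-0.0275,0]},{"pos": [0.04,-0.0275,0]},{"pos": [0.04,-0.0275,0]},{"pos": [0.04,-0.0275,0]},{"pos": [0.04,-0.0275,0]},{"pos": [0.04,-0.0275,0]},{"pos": [0.04,-0.0275,0]}]'
python3 -m inch '[{"pos": [0.0188,-0.0425,0]},{"pos": [0.0188,-0.0425,0]},{"pos": [0.0188,-0.0425,0]},{"pos": [0.0188,-0.0425,0]},{"pos": [0.0188,-0.0425,0]},{"pos": [0.0188,-0.0425,0]}]'
python3 -m inch '[{"pos": [0.0188,-0.0425,0]},{"pos": [0.0188,-0.0425,0]},{"pos": [0.0188,-0.0425,0]},{"pos": [0.0188,-0.0425,0]},{"pos": [0.0188,-0.0425,0]},{"pos": [0.0188,-0.0425,0]}]'
python3 -m inch '[{"turn_vec": [0,0,-0.1108]},{"turn_vec": [0,0,-0.1108]},{"turn_vec": [0,0,-0.1108]},{"turn_vec": [0,0,-0.1108]},{"turn_vec": [0,0,-0.1108]},{"turn_vec": [0,0,-0.1108]}]'
python3 -m inch '[{"turn_vec": [0,0,-0.1108]},{"turn_vec": [0,0,-0.1108]},{"turn_vec": [0,0,-0.1108]},{"turn_vec": [0,0,-0.1108]},{"turn_vec": [0,0,-0.1108]},{"turn_vec": [0,0,-0.1108]},{}]'
```

```text
time: 2.48
eef_pos: [0.354, -0.4125, 0.2241]
tool_rot: [0.0, 0.99, 0.14, 0.0]
ft_force: [0.8, -1.0, -0.3]
opening: 1.004
grasp_force: 0.0
time: 3.07
eef_pos: [0.5264, -0.2023, 0.2242]
tool_rot: [0.0, 0.99, 0.14, 0.0]
ft_force: [0.6, -0.6, 0.2]
opening: 1.0
grasp_force: 0.0
time: 3.57
eef_pos: [0.5551, 0.0188, 0.2241]
tool_rot: [0.0, 0.99, 0.14, 0.0]
ft_force: [1.2, 0.7, 0.0]
opening: 1.001
grasp_force: 0.0
time: 4.07
eef_pos: [0.585, 0.2397, 0.224]
tool_rot: [0.0, 0.99, 0.14, 0.0]
ft_force: [0.7, -0.3, 0.2]
opening: 1.0
grasp_force: 0.0
time: 4.57
eef_pos: [0.5849, 0.238, 0.2238]
tool_rot: [0.0, 0.882, 0.472, 0.0]
ft_force: [0.3, -0.2, -0.8]
opening: 0.999
grasp_force: 0.0
time: 5.15
eef_pos: [0.585, 0.2378, 0.2237]
tool_rot: [-0.0, 0.668, 0.744, -0.0]
ft_force: [1.0, 0.1, -0.4]
opening: 1.001
grasp_force: 0.0
```

```bash
cat >> h.py <<'E'
def tool(dw):
    w,x,y,z=env.read_state()["tool_rot"]
    from scipy.spatial.transform import Rotation as Ro
    return Ro.from_quat([x,y,z,w]).inv().apply(dw)
E
python3 - <<'E'
from h import *
np.set_printoptions(precision=4,suppress=True)
f=imaging.grab_frame("wrist");cv2.imwrite("pics/c.png",f["color"])
R=imaging.regions_of("wrist","scraper")
for r in R: print(r["conf"],r["position"],r["region"].sum())
x=fit([(f,R[0]["region"])],[.579,.242,.105])[0];print(x)
s=env.read_state();print(s["eef_pos"],tool(np.array([x[0][0],x[0][1],.040])-s["eef_pos"]))
E
```

```text
0.65 [248.5, 159.9] 1619
(array([0.5775, 0.2429, 0.113 ]), np.float64(0.06199304750869061))
[0.585  0.2379 0.2238] [ 0.0057 -0.0069  0.1838]
```

View pics/c.png

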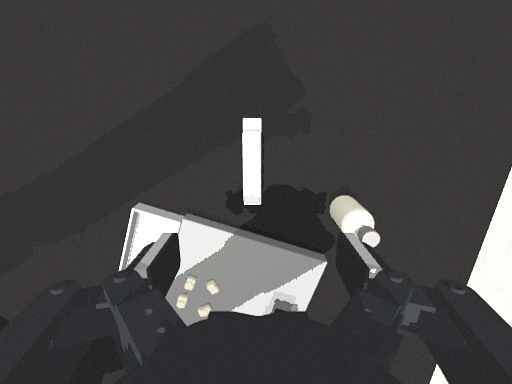

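The wrist view shows the scraper at (252,160), aligned with the fingers and clear of the bottle at (355,220). It agrees with the fit, so I descend and grip.

To row units: 0.038 m / 0.8 = 0.0475, 0.03 m / 0.8 = 0.0375, -0.005 rad / 1.0472 = -0.0048.

```bash
python3 -m inch '[{"pos": [0.0075,-0.0088,0.0375],"turn_vec": [0,0,-0.0048]},{"pos": [0,0,0.0475]},{"pos": [0,0,0.0475]},{"pos": [0,0,0.0475]},{"pos": [0,0,0.0313]},{"pos": [0,0,0.0188]},{}]'
python3 -m inch '[{},{},{},{},{},{},{},{}]' 0.0 80
```

```text
time: 5.83
eef_pos: [0.5755, 0.2423, 0.0366]
tool_rot: [-0.001, 0.669, 0.743, -0.002]
ft_force: [1.0, -0.0, 0.4]
opening: 1.0
grasp_force: 0.0
time: 6.5
eef_pos: [0.5779, 0.2435, 0.0412]
tool_rot: [0.0, 0.668, 0.744, 0.001]
ft_force: [-1.3, -1.1, 7.3]
opening: 0.231
grasp_force: 79.1
```

To row units: -0.03 m / 0.8 = -0.0375, -0.01 m / 0.8 = -0.0125.

```bash
python3 -m inch '[{"pos": [0,0,-0.0125]},{"pos": [0,0,-0.0375]},{"pos": [0,0,-0.0375]},{"pos": [0,0,-0.0375]},{}]'
python3 -m inch '[{"pos": [-0.045,-0.0063,0]},{"pos": [-0.045,-0.0063,0]},{"pos": [-0.045,-0.0063,0]},{"pos": [-0.045,-0.0063,0]},{"pos": [-0.045,-0.0063,0]},{"pos": [-0.045,-0.0063,0]}]'
python3 -m inch '[{"turn_vec": [0,0,0.1022]},{"turn_vec": [0,0,0.1022]},{"turn_vec": [0,0,0.1022]},{},{}]'
python3 - <<'E'
from h import *
np.set_printoptions(precision=4,suppress=True)
s=env.read_state();print(s["eef_pos"],s["tool_rot"],s["opening"],s["grasp_force"])
for c in("top","side"):
    f=imaging.grab_frame(c);cv2.imwrite("pics/d_%s.png"%c,cv2.resize(f["color"][90:300,140:400],None,fx=2.4,fy=2.4))
    P=np.array([.566,-.003,0]);a=-.2094
    R=np.array([[np.cos(a),-np.sin(a),0],[np.sin(a),np.cos(a),0],[0,0,1]])
    K=[P+R@np.array(v) for v in((.11,.14,.03),(-.11,.14,.03),(-.11,-.14,.03),(.11,-.14,.03))]
    im=f["color"].copy(); cv2.polylines(im,[np.round([proj(f,k) for k in K]).astype(np.int32)],True,(0,0,255),1)
    cv2.imwrite("pics/d_%s.png"%c,cv2.resize(im[90:290,140:400],None,fx=3,fy=3))
E
```

```text
time: 6.92
eef_pos: [0.5797, 0.2453, 0.1469]
tool_rot: [0.002, 0.668, 0.744, 0.004]
ft_force: [1.1, 1.3, -1.4]
opening: 0.235
grasp_force: 78.8
time: 7.42
eef_pos: [0.5702, 0.0236, 0.1401]
tool_rot: [0.0, 0.668, 0.744, -0.0]
ft_force: [1.5, -1.0, -2.0]
opening: 0.237
grasp_force: 78.8
time: 7.83
eef_pos: [0.5706, 0.0254, 0.14]
tool_rot: [0.0, 0.777, 0.629, -0.0]
ft_force: [-0.2, 0.3, -1.9]
opening: 0.232
grasp_force: 78.8
[0.5706 0.0254 0.14  ] [ 0.0001  0.7772  0.6293 -0.    ] 0.2322316491651421 78.82213711738586
```

View pics/d_side.png

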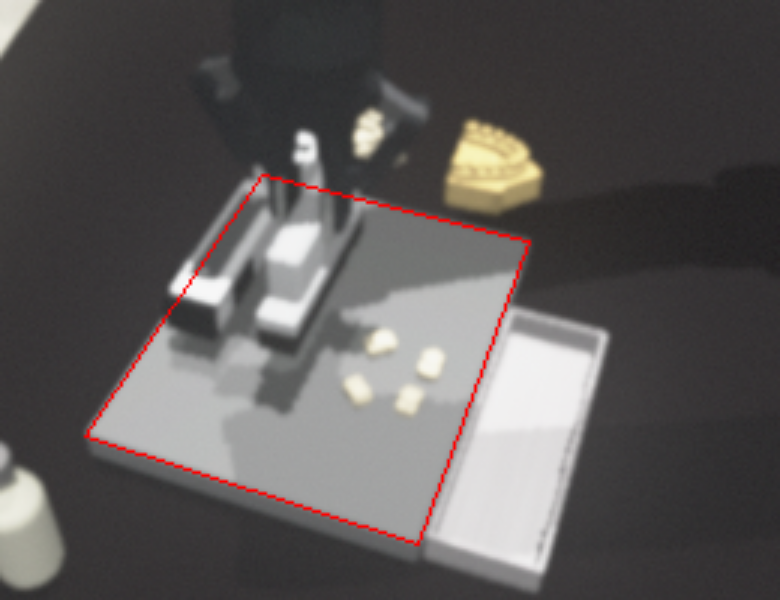

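The red plate overlay matches the plate edges, so the pose holds. The block is held level at about (290,270), behind the chips at (380,340), (430,360), (357,388) and (408,400). I lower it and sweep.

To row units: 0.03 m / 0.8 = 0.0375, 0.01 m / 0.8 = 0.0125.

```bash
python3 -m inch '[{"pos": [0,0,0.0375]},{"pos": [0,0,0.025]},{"pos": [0,0,0.0125]},{"pos": [0,0,0.0075]},{},{}]'
python3 -m inch '[{"pos": [0,-0.0125,0.001]},{"pos": [0,-0.0125,0]},{"pos": [0,-0.0125,0]},{"pos": [0,-0.0125,0]},{"pos": [0,-0.0125,0]},{"pos": [0,-0.0125,0]}]'
python3 -m inch '[{"pos": [0,-0.0125,0]},{"pos": [0,-0.0125,0]},{"pos": [0,-0.0125,0]},{"pos": [0,-0.0125,0]},{"pos": [0,-0.0125,0]},{"pos": [0,-0.0125,0]},{}]'
python3 - <<'E'
from h import *
f=imaging.grab_frame("side");cv2.imwrite("pics/e.png",cv2.resize(f["color"][90:290,140:400],None,fx=3,fy=3))
E
```

```text
time: 8.43
eef_pos: [0.5712, 0.0256, 0.0745]
tool_rot: [0.0, 0.778, 0.628, 0.0]
ft_force: [0.2, -0.2, -1.1]
opening: 0.23
grasp_force: 78.8
time: 8.93
eef_pos: [0.5111, 0.0382, 0.0733]
tool_rot: [0.0, 0.778, 0.628, 0.0]
ft_force: [0.3, -0.9, -0.3]
opening: 0.231
grasp_force: 78.9
time: 9.52
eef_pos: [0.4514, 0.0511, 0.0728]
tool_rot: [-0.0, 0.778, 0.628, -0.001]
ft_force: [0.7, -0.7, -1.8]
opening: 0.233
grasp_force: 78.9
```

View pics/e.png

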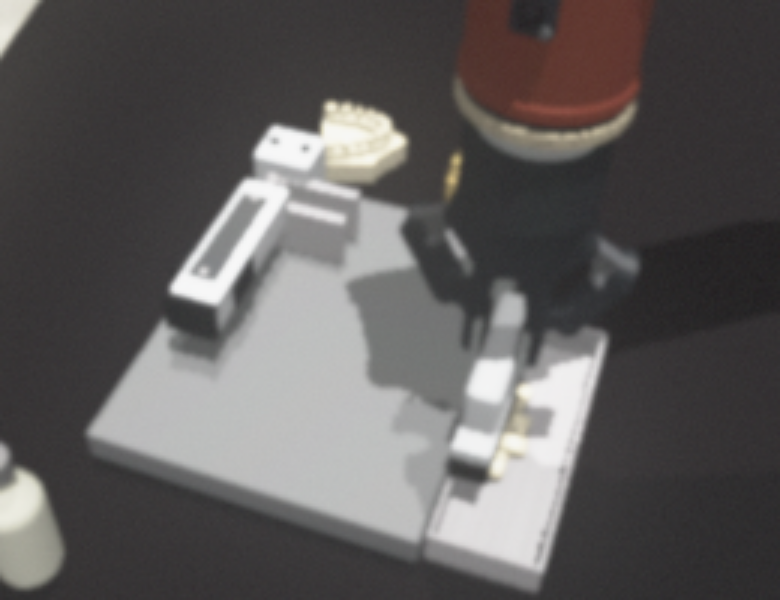

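The chips at (520,390), (515,440) and (497,468) are off the plate, in front of the block over the tray. I lift and check.

To row units: 0.036 m / 0.8 = 0.045, 0.034 m / 0.8 = 0.0425.

```bash
python3 -m inch '[{"pos": [0,0,-0.0375]},{"pos": [0,0,-0.0375]},{"pos": [0.045,0.0175,0]},{"pos": [0.045,0.0175,0]},{"pos": [0.045,0.0175,0]},{"pos": [0.045,0.0175,0]},{"pos": [0.045,0.0175,0]},{"pos": [0.0425,0.0175,0]}]'
python3 - <<'E'
from h import *
np.set_printoptions(precision=4,suppress=True)
f=imaging.grab_frame("top");a=cv2.resize(f["color"][200:320,180:310],(650,600));cv2.imwrite("pics/f.png",a)
for r in imaging.tip_of("top","chip_1"): print(r["conf"],r["position"])
E
```

```text
time: 10.23
eef_pos: [0.5823, 0.2436, 0.1324]
tool_rot: [-0.0, 0.779, 0.627, -0.0]
ft_force: [-0.3, -0.2, -1.1]
opening: 0.237
grasp_force: 79.0
0.57 [242.8, 277.5]
0.55 [252.2, 277.0]
0.52 [224.0, 275.6]
0.46 [235.0, 276.4]
```

View pics/f.png

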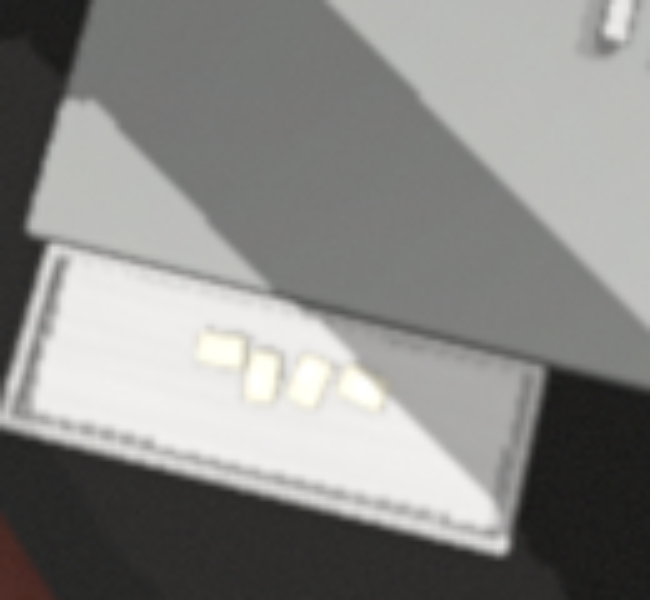

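All four chips lie in the tray at (220,350), (262,375), (307,380) and (360,388). I set the block down.

To row units: 0.03 m / 0.8 = 0.0375, 0.002 m / 0.8 = 0.0025.

```bash
python3 -m inch '[{"pos": [0,0,0.0375]},{"pos": [0,0,0.0375]},{"pos": [0,0,0.025]},{"pos": [0,0,0.01]},{},{"pos": [0,0,0.0025]},{"pos": [0,0,0.0025]},{"pos": [0,0,0.0013]}]'
python3 -m inch '[{},{}]'
```

```text
time: 11.0
eef_pos: [0.5816, 0.2423, 0.0412]
tool_rot: [0.0, 0.778, 0.628, 0.001]
ft_force: [-4.1, -3.7, 13.0]
opening: 0.232
grasp_force: 81.0
time: 11.17
eef_pos: [0.5815, 0.2423, 0.0412]
tool_rot: [0.0, 0.778, 0.628, 0.001]
ft_force: [-1.7, -0.5, 4.3]
opening: 0.238
grasp_force: 80.0
```

To row units: -0.04 m / 0.8 = -0.05, -0.02 m / 0.8 = -0.025.

```bash
python3 -m inch '[{},{},{},{},{},{}]' 1.0
python3 -m inch '[{"pos": [0,0,-0.025]},{"pos": [0,0,-0.0438]},{"pos": [0,0,-0.05]},{"pos": [0,0,-0.05]},{"pos": [0,0,-0.0313]}]'
python3 -m inch '[{"pos": [-0.0406,0.0194,0]},{"pos": [-0.0406,0.0194,0]},{"pos": [-0.0406,0.0194,0]},{"pos": [-0.0406,0.0194,0]},{"pos": [-0.0406,0.0194,0]},{"pos": [-0.0406,0.0194,0]},{"pos": [-0.0406,0.0194,0]},{}]'
python3 - <<'E'
from h import *
np.set_printoptions(precision=4,suppress=True)
s=env.read_state();print(s["eef_pos"])
P=np.array([.566,-.003,0]);a=-.2094
R=np.array([[np.cos(a),-np.sin(a),0],[np.sin(a),np.cos(a),0],[0,0,1]])
for c in("wrist","top"):
  f=imaging.grab_frame(c)
  if c=="wrist":cv2.imwrite("pics/g.png",cv2.resize(f["color"],(800,600)))
  for q,z in(("pinch_point",.07),("jaw_edge",.084),("mark_60",.084),("fixed_jaw",.07)):
    for r in imaging.tip_of(c,q)[:2]:
        w=at_z(f,r["position"],z);print(c,q,r["conf"],r["position"],w,"plate",R.T@(w-P))
for r in imaging.tip_of("top","scraper")[:1]: print("scraper",r["conf"],at_z(f,r["position"],0))
E
```

```text
time: 11.67
eef_pos: [0.5808, 0.2421, 0.04]
tool_rot: [-0.0, 0.778, 0.628, -0.0]
ft_force: [-0.3, 0.4, 0.3]
opening: 0.998
grasp_force: 0.0
time: 12.08
eef_pos: [0.5815, 0.243, 0.2044]
tool_rot: [0.0, 0.778, 0.628, 0.002]
ft_force: [0.9, 0.6, 0.1]
opening: 1.002
grasp_force: 0.0
time: 12.75
eef_pos: [0.6401, -0.0135, 0.1991]
tool_rot: [0.001, 0.782, 0.624, -0.001]
ft_force: [-0.5, -2.2, -1.0]
opening: 1.001
grasp_force: 0.0
[ 0.6401 -0.0135  0.1991]
wrist pinch_point 0.58 [257.3, 171.7] [ 0.6421 -0.0053  0.07  ] plate [0.0749 0.0135 0.07  ]
wrist jaw_edge 0.81 [257.1, 249.0] [ 0.6229 -0.0881  0.084 ] plate [ 0.0733 -0.0714  0.084 ]
wrist mark_60 0.67 [252.0, 217.9] [ 0.6259 -0.0505  0.084 ] plate [ 0.0684 -0.034   0.084 ]
wrist mark_60 0.32 [201.9, 175.5] [0.5865 0.0065 0.084 ] plate [0.0181 0.0135 0.084 ]
wrist fixed_jaw 0.73 [253.6, 257.2] [ 0.6147 -0.1053  0.07  ] plate [ 0.0689 -0.0899  0.07  ]
top pinch_point 0.47 [267.8, 170.6] [ 0.6348 -0.0025  0.07  ] plate [0.0672 0.0148 0.07  ]
top pinch_point 0.17 [269.0, 209.5] [ 0.5582 -0.0066  0.07  ] plate [-0.0069 -0.0051  0.07  ]
top jaw_edge 0.48 [251.7, 278.2] [0.4311 0.0217 0.084 ] plate [-0.1371 -0.0039  0.084 ]
top mark_60 0.47 [234.5, 274.1] [0.4373 0.0526 0.084 ] plate [-0.1374  0.0277  0.084 ]
scraper 0.97 [0.5832 0.2396 0.    ]
```

View pics/g.png

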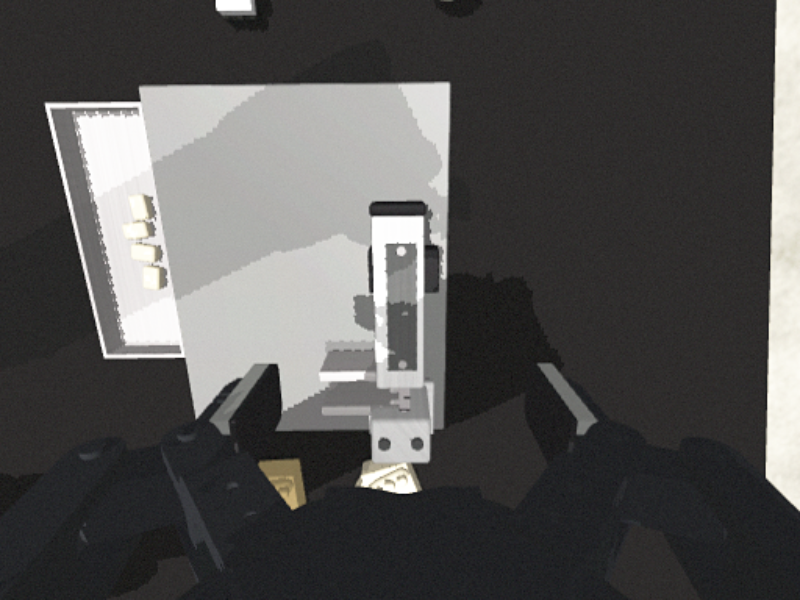

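The wrist view shows the sleeve at (398,300), rear edge at row 387, the button at (432,268) and the rest at (370,265). The reading is about 20 mm.

Run:
```python
from h import *
np.set_printoptions(precision=4,suppress=True)
s=env.read_state();q=s["tool_rot"];a=-.2094
R=np.array([[np.cos(a),-np.sin(a),0],[np.sin(a),np.cos(a),0],[0,0,1]])
t=np.array([.566,-.003,0])+R@[.0715,.015,.065]
print(s["eef_pos"],t,tool(t-s["eef_pos"]),"rz",-(np.pi/2+a-2*np.arctan2(q[2],q[1])))
```

```text
[ 0.6387 -0.0025  0.2001] [ 0.6391 -0.0032  0.065 ] [-0.0006  0.0005  0.1351] rz -0.0025499997327864676
```

```bash
python3 -m inch '[{"pos": [0,0,0.0438]},{"pos": [0,0,0.0438]},{"pos": [0,0,0.0375]},{"pos": [0,0,0.025]},{"pos": [0,0,0.0188]},{},{}]'
python3 -m inch '[{},{},{},{},{},{},{},{}]' 0.0 42
```

```text
time: 13.88
eef_pos: [0.6388, -0.0029, 0.0652]
tool_rot: [-0.0, 0.778, 0.628, -0.0]
ft_force: [0.1, -0.0, 1.2]
opening: 0.999
grasp_force: 0.0
time: 14.55
eef_pos: [0.6392, -0.0023, 0.068]
tool_rot: [0.001, 0.778, 0.628, 0.001]
ft_force: [-8.7, 0.8, 18.5]
opening: 0.433
grasp_force: 40.9
```

To row units: 0.004 m / 0.8 = 0.005, -0.001 m / 0.8 = -0.0013.

```bash
python3 -m inch '[{"pos": [0,-0.0006,-0.0019]},{"pos": [0,-0.0006,-0.0013]},{},{"pos": [0.0038,0,0]},{"pos": [0.005,0,0]},{"pos": [0.005,0,0]},{"pos": [0.005,0,0]},{}]'
python3 -m inch '[{"pos": [0.0063,0,0]},{"pos": [0.0063,0,0]},{"pos": [0.0063,0,0]},{"pos": [0.0063,0,0]},{"pos": [0.0038,0,0]},{"pos": [0.0025,0,0]},{},{}]'
python3 - <<'E'
from h import *
np.set_printoptions(precision=4,suppress=True)
s=env.read_state();print(s["eef_pos"],s["ft_force"],s["opening"],s["grasp_force"])
P=np.array([.566,-.003,0]);a=-.2094
R=np.array([[np.cos(a),-np.sin(a),0],[np.sin(a),np.cos(a),0],[0,0,1]])
print("tcp plate",R.T@(s["eef_pos"]-P))
for c in("side","wrist","top"):
  f=imaging.grab_frame(c)
  if c=="side":cv2.imwrite("pics/h.png",cv2.resize(f["color"][120:220,180:310],(780,600),interpolation=cv2.INTER_CUBIC))
  if c=="wrist":cv2.imwrite("pics/i.png",cv2.resize(f["color"][130:330,150:380],(690,600),interpolation=cv2.INTER_CUBIC))
  for q in("jaw_edge","mark_60","pinch_point","fixed_jaw"):
    for r in imaging.tip_of(c,q)[:2]:
        w=at_z(f,r["position"],.084 if q in("jaw_edge","mark_60") else .07);print(c,q,round(r["conf"],2),np.array(r["position"]),"plate",R.T@(w-P))
E
```

```text
time: 15.22
eef_pos: [0.6421, 0.0122, 0.0683]
tool_rot: [0.001, 0.778, 0.628, 0.001]
ft_force: [3.7, 0.0, 4.6]
opening: 0.429
grasp_force: 44.5
time: 15.88
eef_pos: [0.6473, 0.0363, 0.0684]
tool_rot: [0.001, 0.778, 0.628, 0.001]
ft_force: [4.3, -0.5, 4.9]
opening: 0.428
grasp_force: 44.6
[0.6473 0.0363 0.0684] [ 4.2915 -0.4917  4.883 ] 0.4282681101643828 44.589523673057556
tcp plate [0.0714 0.0553 0.0684]
side jaw_edge 0.68 [215.5 159.3] plate [ 0.0872 -0.0347  0.084 ]
side jaw_edge 0.58 [234.2 150.8] plate [ 0.0615 -0.0743  0.084 ]
side mark_60 0.69 [221.4 162.7] plate [ 0.0713 -0.0292  0.084 ]
side pinch_point 0.81 [200.3 196.2] plate [0.0766 0.0605 0.07  ]
side fixed_jaw 0.94 [235.3 150.2] plate [ 0.067 -0.093  0.07 ]
wrist pinch_point 0.72 [260.2 232.1] plate [0.0731 0.055  0.07  ]
```

View pics/i.png

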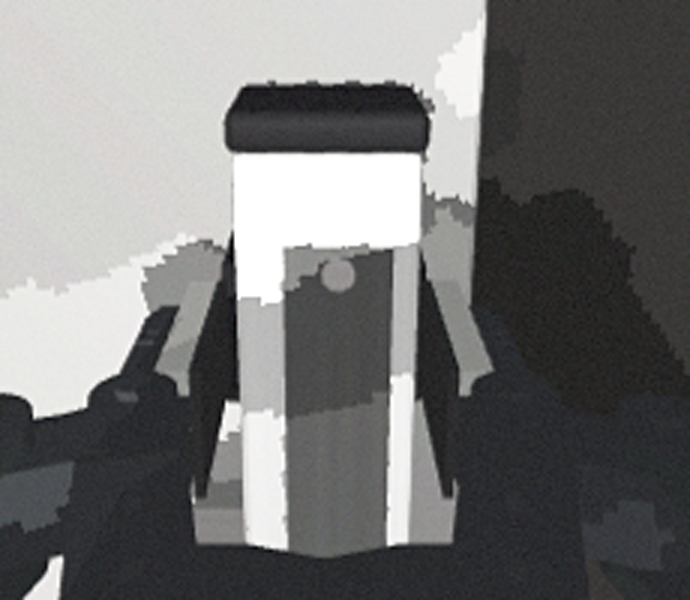

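The wrist view shows the fingers pinching both pads, centred on the sleeve, with its end cap at (325,120). I check the scale in the side view.

View pics/h.png

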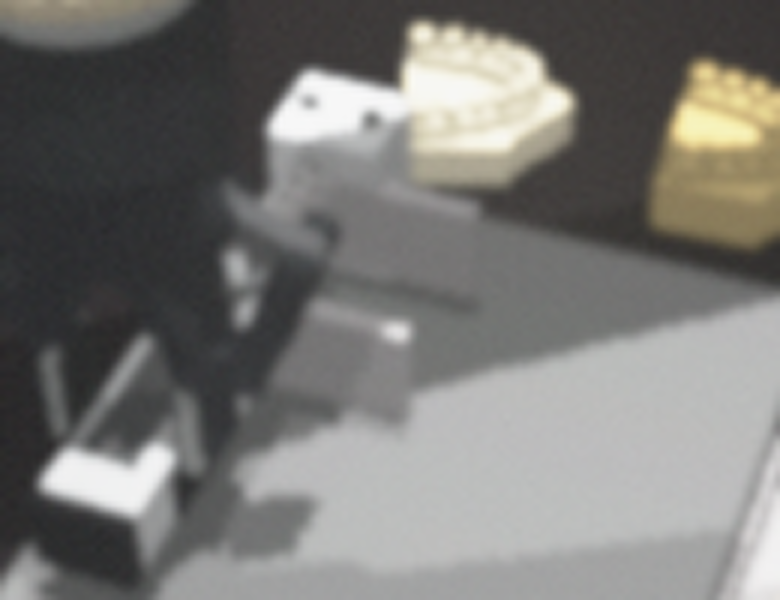

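Run:
```python
from h import *
np.set_printoptions(precision=1,suppress=True)
P=np.array([.566,-.003,0]);a=-.2094
R=np.array([[np.cos(a),-np.sin(a),0],[np.sin(a),np.cos(a),0],[0,0,1]])
f=imaging.grab_frame("side");im=f["color"].copy()
c=lambda v:(proj(f,P+R@np.array(v))-[180,120])*6
big=cv2.resize(im[120:220,180:310],(780,600),interpolation=cv2.INTER_CUBIC)
for rd,col in((.057,(255,0,0)),(.060,(0,255,0)),(.063,(0,0,255))):
    y=-.09+rd
    for L in([(.012,y+.008,.032),(.05,y+.008,.032)],[(.012,y+.008,.032),(.012,y+.008,.07)],[(.055,y+.13,.084),(.089,y+.13,.084)],[(.055,y+.13,.084),(.055,y+.13,.056)]):
        cv2.line(big,*[tuple(np.round(c(v)).astype(int)) for v in L],col,1)
for L in([(.012,-.09,.03),(.012,-.09,.072)],[(.012,-.09,.072),(.05,-.09,.072)]):
    cv2.line(big,*[tuple(np.round(c(v)).astype(int)) for v in L],(0,255,255),1)
cv2.imwrite("pics/j.png",big)
f=imaging.grab_frame("wrist");s=env.read_state();print(s["eef_pos"]*1000)
np.set_printoptions(precision=4,suppress=True)
for v in((256,181),(258,181)): print("cap boundary plate",R.T@(at_z(f,v,.084)-P))
```

```text
[647.3  36.3  68.4]
cap boundary plate [0.0708 0.0907 0.084 ]
cap boundary plate [0.0719 0.0907 0.084 ]
```

View pics/j.png

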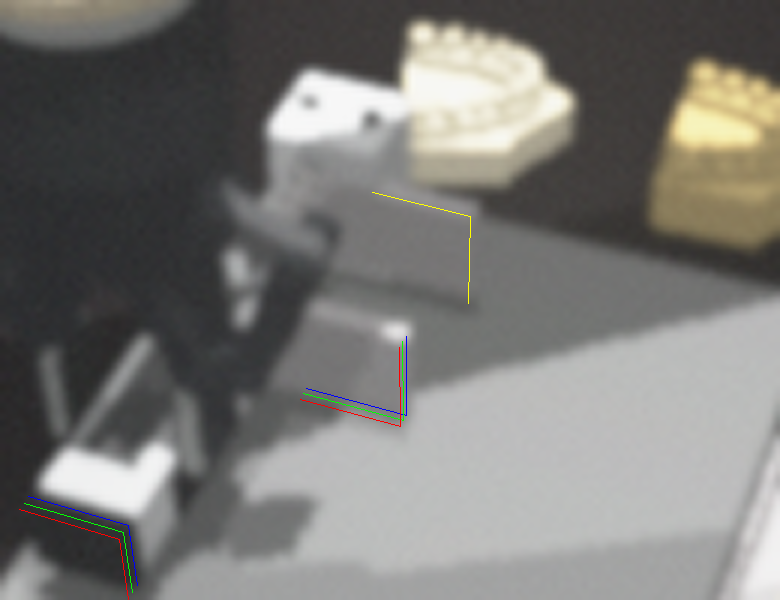

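Run:
```python
from h import *
from scipy.spatial.transform import Rotation as Ro
np.set_printoptions(precision=2,suppress=True,linewidth=200)
P=np.array([.566,-.003,0]);a=-.2094
R=np.array([[np.cos(a),-np.sin(a),0],[np.sin(a),np.cos(a),0],[0,0,1]])
f=imaging.grab_frame("wrist");s=env.read_state();q=s["tool_rot"]
Rt=Ro.from_quat([q[1],q[2],q[3],q[0]]).as_matrix()
Rc=cv2.Rodrigues(np.array(f["rvec"],float))[0];tc=np.array(f["tvec"],float).ravel()
Rct=Rc@Rt; tct=Rc@s["eef_pos"]+tc   # tool->cam
def frame(p,q):
    q=np.array(q)/np.linalg.norm(q);Rg=Ro.from_quat([q[1],q[2],q[3],q[0]]).as_matrix();g=dict(f)
    Rn=Rct@Rg.T;g["rvec"]=cv2.Rodrigues(Rn)[0];g["tvec"]=tct-Rn@np.array(p);return g
g=frame([.6401,-.0135,.1991],[.001,.782,.624,-.001])
im=cv2.cvtColor(cv2.imread("pics/g.png"),6).astype(float)
px=lambda u,v:((u+.5)*.64-.5,(v+.5)*.64-.5)
for n,(u,v,z) in dict(c1=(140,86,.03),c2=(449,83,.03),c3=(443,430,.03)).items(): print(n,1000*(R.T@(at_z(g,px(u,v),z)-P)))
def prof(u0,u1,v0,v1,z):
    p=im[v0:v1,u0:u1].mean(1);d=np.diff(p)
    for i in np.argsort(-abs(d))[:6]: print("row",v0+i+.5,"d",d[i].round(),"y",1000*(R.T@(at_z(g,px((u0+u1)/2,v0+i+.5),z)-P))[1])
print("plate far edge");prof(300,330,70,100,.03)
print("sleeve rear z84");prof(378,396,375,440,.084)
print("fixed jaw top z72");prof(325,365,395,425,.072)
print("moving jaw z72");prof(325,365,335,395,.072)
print("cap/white");prof(385,410,195,230,.084)
cv2.imwrite("pics/k.png",cv2.resize(im[330:470,300:460],(640,560),interpolation=cv2.INTER_CUBIC))
```

```text
c1 [-106.39  137.96   30.  ]
c2 [109.36 136.66  30.  ]
c3 [ 108.47 -141.66   30.  ]
plate far edge
row 82.5 d 48.0 y 138.374455044335
row 83.5 d 44.0 y 137.74340591779733
row 84.5 d 31.0 y 137.1115835677914
row 81.5 d 21.0 y 139.00473235365092
row 85.5 d 7.0 y 136.4789865846532
row 80.5 d -2.0 y 139.6342392485841
sleeve rear z84
row 388.5 d -27.0 y -70.30898436291818
row 438.5 d -24.0 y -111.4887729670905
row 387.5 d -22.0 y -69.51683426712495
row 437.5 d -21.0 y -110.63379659560762
row 386.5 d -17.0 y -68.72586963219051
row 436.5 d -17.0 y -109.78014856768489
fixed jaw top z72
row 415.5 d -22.0 y -99.22334992905827
row 405.5 d 20.0 y -90.66103636112322
row 414.5 d -19.0 y -98.36123192606156
row 406.5 d 18.0 y -91.51141662787934
row 407.5 d 14.0 y -92.3630892772867
row 413.5 d -9.0 y -97.500430010017
moving jaw z72
row 380.5 d -57.0 y -69.81315650461057
row 371.5 d 50.0 y -62.496712039725296
row 370.5 d 37.0 y -61.68978472474213
row 381.5 d -34.0 y -70.63215473476049
row 369.5 d 27.0 y -60.88404988843259
row 349.5 d -22.0 y -45.01578572135712
cap/white
row 215.5 d 90.0 y 50.98459568828792
row 201.5 d -74.0 y 59.600507942155495
row 200.5 d -71.0 y 60.209852129239316
row 214.5 d 60.0 y 51.605334334504654
row 216.5 d 47.0 y 50.36303104075344
row 217.5 d 22.0 y 49.74063875426927[ WARN:0@0.487] global loadsave.cpp:1063 imwrite_ Unsupported depth image for selected encoder is fallbacked to CV_8U.
```

View pics/k.png

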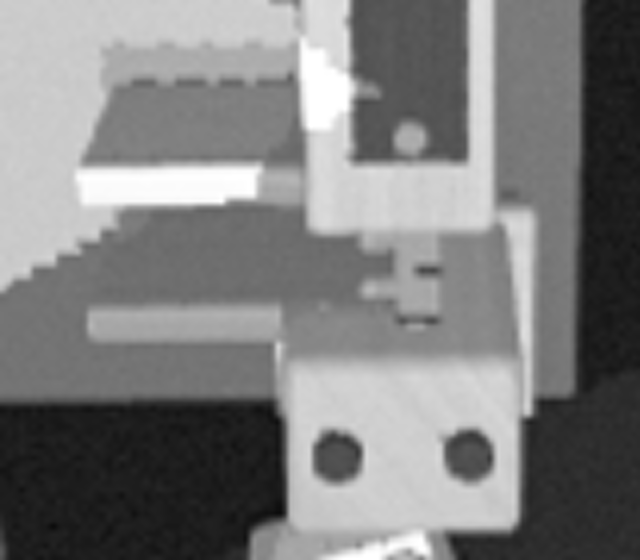

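The crop shows the starting jaw gap. The fixed jaw's front edge is at y -91.0 mm and the moving jaw's rear edge at -70.2 mm, so it started at about 20.5 mm. The sleeve cap then travelled 39.5 mm, so the reading is now about 60 mm, with the grip steady at 44 N.

```bash
python3 -c "
from bench import env
s=env.read_state();print(s['time'],s['grasp_force'],s['opening'],s['eef_pos']);print(env.hand_in())"
```

```text
16.7833 44.56699311733246 0.4273636832943495 [0.64730005 0.03628681 0.06836877]
the job is handed in; nothing more can be done
None
```

I handed in the job at 16.8 s: all four chips are in the tray, the scraper stands on the bench clear of plate and tray, and the gauge arm is held with its button squeezed at about 60 mm (within roughly 1 mm, worked out from the starting gap plus travel because the gripper hid the scale).

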